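Stand the tipped rotor bolts back up in their lane

TASK

Two of the big rotor bolts have toppled out of the blue staging lane. Stand both upright on their heads, threads up, one centred on each of the two empty yellow marks between the bolts still standing; set each down gently rather than dropping it or ramming it onto the lane, and leave the standing bolts, washers, thread checker and breaker bar where they are.

Things in the scene. Friction and masses are not known exactly. Their poses are not given: they have to be found in the camera images.
- bolt_left: steel hex bolt with threaded end, 120 mm long, 0.55 to 0.77 kg: hex head 41 mm across the flats (47 mm across corners) and 17 mm thick, round shank 27 mm in diameter over the other 103 mm. Origin at the centre of the head's flat outer end, z axis along the shank to the threaded tip (centre of mass at about z = 50 mm). Starts lying on the bench to the left (+y side) of the lane, tip pointing away from the lane and sloping 4 degrees down.
- bolt_right: steel hex bolt with threaded end, 120 mm long, 0.55 to 0.77 kg: hex head 41 mm across the flats (47 mm across corners) and 17 mm thick, round shank 27 mm in diameter over the other 103 mm. Origin at the centre of the head's flat outer end, z axis along the shank to the threaded tip (centre of mass at about z = 50 mm). Identical to bolt_left; starts lying on the right (-y side) of the lane, tip pointing away from the lane and sloping 4 degrees down.
- neighbour_near: an identical bolt, loose, already standing on its head in the lane at the end nearer the robot, about 90 mm from place_near
- neighbour_far: an identical bolt, loose, already standing on its head at the far end of the lane, about 90 mm from place_far
- lane: fixed blue staging lane, 400 mm long (x axis, away from the robot at zero yaw) and 92 mm wide (y axis); floor 10 mm above the bench, an aluminium rail 10 mm thick and 24 mm high above the bench along each long edge, 72 mm clear between the rails, ends open. Four round yellow marks of 52 mm diameter lie on the floor in a row along its middle, at x = -135, -45, +45 and +135 mm. Origin on the bench under its centre, z up
- place_near (a point): centre of the empty yellow mark at lane x = -45 mm, on the lane floor; axes as the lane's
- place_far (a point): centre of the empty yellow mark at lane x = +45 mm, on the lane floor; axes as the lane's
- washer_a: loose zinc washer, 64 mm across, 5 mm thick, lying on the bench near the left of the lane's near end; origin at the centre of its underside
- washer_b: the same washer near the right of the lane's near end
- thread_checker: loose green ceramic block with three round holes, 150 x 70 x 30 mm (x, y, z), left of the lane; origin at the centre of its underside. Beyond it, fixed on the bench and not tracked, are a green sorting tray with an iron lever (up to 180 mm high, all of it left of y = 0.49 m) and a dial indicator on a stand (210 mm high, at x 0.82 to 0.88 m, y 0.24 to 0.39 m)
- breaker_bar: loose chrome breaker bar with black grip, about 445 mm long along its x (from -185 to +260 mm), up to 44 mm high, lying well right of the lane; origin on the bench under the bar
Things that resemble listed ones, but are neither listed nor needed, are in the scene too. Leave any orange or pink look-alike of the bolt_left alone. Leave any orange look-alike of the neighbour_near alone.

How it is judged:
By the outcome, as a careful person would: the job done as asked, in the order asked, and still so for the second after the job is handed in, with the robot touching nothing.
It also fails if it takes over 64 s, if anything falls off the work surface, if the arm or the gripper's body presses on something with over 40 N, if the wrist force passes 120 N, or if a joint passes its speed limit or range.

ROBOT

A 6-joint arm with a two-finger parallel gripper is mounted at the origin on the work surface. World frame = base frame: x ahead of the robot, y to its left, z up, the work surface at z = 0. Lengths are in m, angles in degrees, forces in N, time in s.
With the tool pointing down it reaches from about 0.25 to 0.725 m from the base axis. Payload 9.7 kg.
Tool frame: the origin (TCP) lies on the centre line of the jaws, within the pads' length; the fingertips stand 22 mm ahead of it and the grasp point (between the pads) lies 3 mm ahead of it; z points along the fingers, y is the direction in which the jaws open and shut (so a half turn about z gives the same grasp; the last joint's range is limited). The gripper opens to 85 mm and grips with 20 to 120 N. Pads are 22 mm wide; open, the fingers measure 114 mm over their backs; the gripper's body (76 mm by 85 mm) begins 54 mm behind the grasp point. The pads swing forward as they close: fully open they stand 13 mm farther back than shut.
Start: joints at [-71.963, 4.979, 10.078, 95.1, 0, 90], TCP at [0.17, -0.523, 0.253] pointing down, gripper open.
Joint ranges: [-179.16, 179.16], [-48.56, 103.87], [-65.8, 70.77], [-126.05, 130.52], [-82.76, 87.17], [-180, 180]. Speed limits (degrees/s): [127.2, 127.2, 147.25, 180, 180, 180].

INTERFACE

Orientations are given as [roll, pitch, yaw] about the fixed x, y, z axes, in that order (R = Rz(yaw) Ry(pitch) Rx(roll)).
In Python, from workcell import get_obs, camera, camera_params, job_done gives the robot as it stands.
- The arm moves only by the tool servo_tool, never from a script. Its argument "steps" is a list of rows, each an object of numbers: "x", "y", "z": the shift along the world's x, y, z in mm; "yaw": the turn about the world's z in degrees. A call has 1 to 12 rows; each row is the pose to reach, as a shift and turn from the pose measured when the call began; what a row does not reach only later rows make up. A row lasts 1/8 s, in which the tool goes at most 62.5 mm and 10.7 degrees, less where a joint would pass 70% of its speed; a pose out of reach is approached as far as the arm can. A call with a gripper value outside its range is refused whole. "grip" is the finger opening in mm, from 0 to 85.4, set as the call begins (left out, the last holds). The fingers move at their own pace and stop on an object; "grip_force" is the grip in N (left out, the last holds). Time passes only in rows, so rows that repeat a pose let the fingers close. It gives the time, the measured TCP pose, the force and the opening at its end, in the units of the state.
- get_obs(): the state, without advancing time (a new reading comes with each control period).
- camera(name): name is "scene" or "top" or "wrist"; returns (picture, depth): 400x640x3 uint8, red, green, blue; 400x640 float32, m along the optical axis (not along the pixel's ray), 0 where there is no reading.
- camera_params(name): a dict with "intrinsics" (3x3 intrinsics, pixels), "D" ([k1, k2, p1, p2, k3] as OpenCV has them; the pictures are not rectified), "rvec" (rotation vector, rad) and "tvec" (3), from world to camera coordinates, as OpenCV has them; the wrist camera has in their place "hand_eye" (4x4, takes a point from camera to tool coordinates, whose origin is the TCP and whose axes are the flange's). Camera axes: x right, y down, z forward; pixel columns grow to the right and rows downward; lengths in m; the calibration is good to about 2 mm. A picture is of the moment at which its call begins: read the wrist's pose just before it. camera_params takes no time and is no camera call.
- job_done(): hands the job in, once; it reports no verdict.
The state is a dict: "time": time; "q": joint angles; "qd": joint speeds; "joint_efforts": joint torques, N m; "ee_pos": TCP position; "tcp_rot": TCP orientation; "wrist_force": force on the tool from outside, world axes, zero at the start; "torque": the same for the moment, N m; "opening": finger opening in m.
Only numpy, scipy, OpenCV 4.12 (cv2) and the standard library are available. Lean on these libraries where they do the work, as an engineer would, in place of code of your own. Each camera call takes 0.05 s, during which the arm holds its last target.

## Working session

There is one attempt and no reset: what is moved stays moved. The work goes in short steps, Python scripts to look and compute and a tool call to move; the robot and the scene stay as the last step left them, time stands still between calls to the robot, and variables do not carry over. Pictures are saved under pics/ and viewed, and the job is handed in when it is done.

Besides the shell and the picture viewer there is one more tool, called after "Call:" by a JSON object that holds its "op" and its "data". servo_tool: Moves the arm, as the interface text tells. Its arguments: {"type":"object","properties":{"steps":{"type":"array"},"grip":{"type":"number"},"grip_force":{"type":"number"}},"required":["steps"]}

```bash
mkdir -p pics; ls
cat > h.py <<'E'
import numpy as np, cv2
from workcell import get_obs, camera, camera_params, job_done
def snap(n,tag):
    o=get_obs(); p,d=camera(n); cv2.imwrite(f'pics/{tag}.png',p[:,:,::-1]); np.savez(f'pics/{tag}.npz',p=p,d=d,pos=o['ee_pos'],rot=np.array(o['tcp_rot'])); return o,p,d
def w(n,pts,z):
    """pixels->world on plane z"""
    c=camera_params(n);K=np.array(c['intrinsics']);D=np.array(c['D']);R=cv2.Rodrigues(np.array(c['rvec']))[0];t=np.array(c['tvec']).ravel()
    u=cv2.undistortPoints(np.array(pts,float).reshape(-1,1,2),K,D).reshape(-1,2)
    C=-R.T@t; out=[]
    z=np.broadcast_to(z,len(u))
    for (a,b),zz in zip(u,z):
        r=R.T@np.array([a,b,1]); out.append(C+r*(zz-C[2])/r[2])
    return np.array(out)
def cloud(n,d):
    c=camera_params(n);K=np.array(c['intrinsics']);D=np.array(c['D']);R=cv2.Rodrigues(np.array(c['rvec']))[0];t=np.array(c['tvec']).ravel()
    g=np.stack(np.meshgrid(np.arange(640),np.arange(400)),-1).reshape(-1,1,2).astype(float)
    u=cv2.undistortPoints(g,K,D).reshape(400,640,2)
    P=np.dstack([u[...,0]*d,u[...,1]*d,d]); return (P-t)@R
E
python3 - <<'E'
from h import *
o,p,d=snap('top','top0'); o,p,d=snap('scene','sc0'); print(o)
for n in('top','scene'): print(camera_params(n))
E
```

```text
pics
{'time': 0.05, 'q': array([-7.19642593e+01,  5.00901943e+00,  1.00357008e+01,  9.50984255e+01,
        3.59616644e-04,  8.99986001e+01]), 'qd': array([ 0.06641519, -0.00649845,  0.03513825,  0.07888867,  0.02371691,
       -0.00251458]), 'joint_efforts': array([ 1.79096780e-03, -5.22080183e+01,  4.66118288e+01,  1.68758602e-02,
       -4.29286729e-06, -1.75571574e-05]), 'ee_pos': array([ 0.17022886, -0.52279533,  0.25261417]), 'tcp_rot': array([-1.79928256e+02, -3.61369214e-04,  1.80371401e+01]), 'wrist_force': array([-0.21558413, -0.46463708, -0.29932044]), 'torque': array([-0.03535765,  0.01629463,  0.01480211]), 'opening': 0.08547432176728334}
{'intrinsics': array([[491.04702237,   0.        , 316.99255489],
       [  0.        , 491.04702237, 197.00773786],
       [  0.        ,   0.        ,   1.        ]]), 'D': array([0.026882, 0.      , 0.      , 0.      , 0.      ]), 'rvec': array([ 2.12334678, -2.12105923,  0.18887708]), 'tvec': array([-0.02674195,  0.55496651,  1.19057022])}
{'intrinsics': array([[415.99004763,   0.        , 325.60899931],
       [  0.        , 415.99004763, 197.62918273],
       [  0.        ,   0.        ,   1.        ]]), 'D': array([0.01389707, 0.        , 0.        , 0.        , 0.        ]), 'rvec': array([ 1.01185468,  2.6649449 , -0.75707646]), 'tvec': array([ 0.42575652, -0.24827496,  1.43854414])}
```

View pics/top0.png

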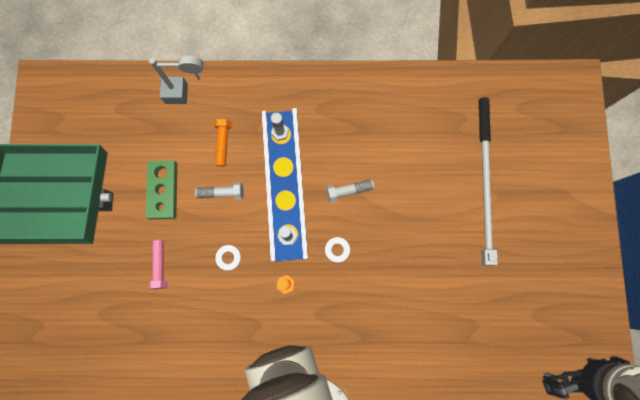

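View pics/sc0.png

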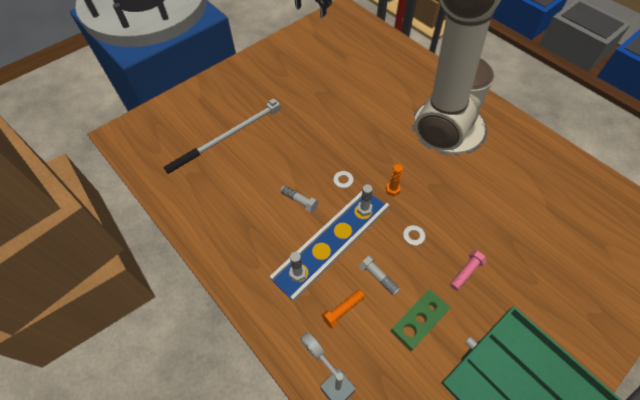

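The top view shows the steel bolt_left at (195–243, 191) and the steel bolt_right at (328–374, 190). Both have their heads toward the lane. The empty marks are at (283,167) and (286,200). The look-alikes are orange at (222,142), pink at (157,264) and orange standing at (285,284). Only the two steel bolts fit the description, so I'm confirming them in an enlarged crop.

Run:
```python
from h import *
p=np.load('pics/top0.npz')['p']
cv2.imwrite('pics/crop0.png',cv2.resize(p[100:250,185:385,::-1],None,fx=4,fy=4,interpolation=cv2.INTER_CUBIC))
d=np.load('pics/top0.npz')['d'];P=cloud('top',d)
for (u,v) in [(240,191),(225,191),(200,191),(331,192),(350,189),(370,185),(283,167),(286,200),(300,330),(278,118),(287,232),(160,190)]: print(u,v,P[v,u].round(4))
print(w('top',[(283,167),(286,200)],0.01))
```

```text
240 191 [0.574  0.1721 0.0326]
225 191 [0.5741 0.2108 0.0321]
200 191 [0.5744 0.2754 0.0308]
331 192 [ 0.5712 -0.062   0.0342]
350 189 [ 0.5801 -0.1111  0.0293]
370 185 [ 0.5913 -0.1632  0.0264]
283 167 [0.6432 0.0641 0.0104]
286 200 [0.5541 0.0549 0.0128]
300 330 [ 0.2257  0.0162 -0.0005]
278 118 [0.7371 0.0689 0.1272]
287 232 [0.4574 0.0433 0.1285]
160 190 [ 0.5835  0.3892 -0.0018]
[[0.6432973  0.06414454 0.01      ]
 [0.55464517 0.05504865 0.01      ]]
```

View pics/crop0.png

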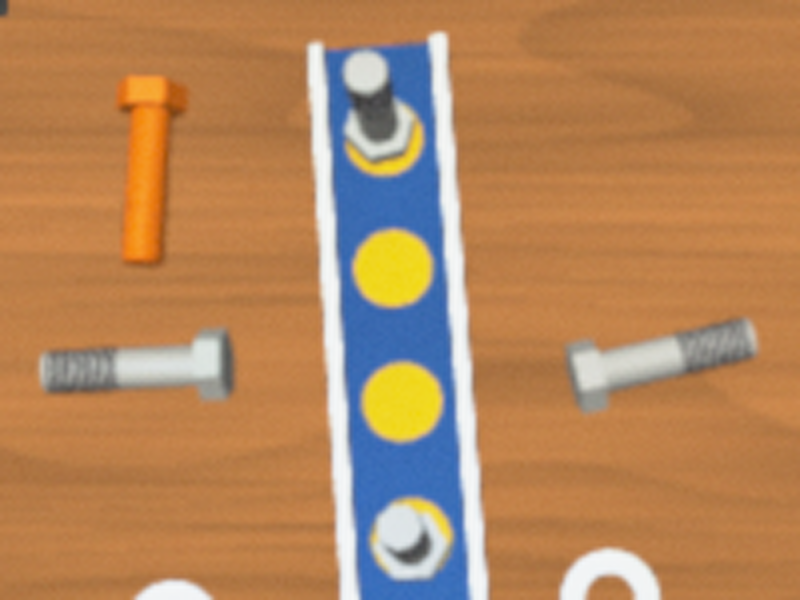

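Run:
```python
from h import *
z=np.load('pics/top0.npz');p=z['p'];P=cloud('top',z['d'])
hsv=cv2.cvtColor(p,cv2.COLOR_RGB2HSV)
for nm,(x0,x1,y0,y1) in dict(L=(190,250,175,210),R=(322,382,172,208)).items():
    m=np.zeros((400,640),bool); m[y0:y1,x0:x1]=True
    m&=(hsv[...,1]<70)
    Q=P[m]; 
    # axis by shank: use pixel back-projection at z=.0135 plane-ish (axis height)
    v,u=np.nonzero(m); W=w('top',np.c_[u,v],0.016)
    c=W[:,:2].mean(0);U,S,V=np.linalg.svd(W[:,:2]-c);a=V[0]
    if nm=='L' and a[1]<0 or nm=='R' and a[1]>0:a=-a
    for k in range(2):
        s=(W[:,:2]-c)@a; t=(W[:,:2]-c)@[-a[1],a[0]]
        sh=(s>s.min()+.03)
        A=np.polyfit(s[sh],t[sh],1); th=np.arctan(A[0]); n=np.array([-a[1],a[0]])
        c=c+n*A[1]; a=a*np.cos(th)+n*np.sin(th)
    s=(W[:,:2]-c)@a
    print(nm,m.sum(),'len',s.min(),s.max(),'head',c+a*s.min(),'tip',c+a*s.max(),'ang',np.degrees(np.arctan2(a[1],a[0])), 'w',np.ptp(t[sh&(s<s.max()-.01)]))
    for q in np.linspace(s.min(),s.max(),9): 
        k=abs(s-q)<.006; print(round(q-s.min(),3),'zmax',np.percentile(Q[k,2],[50,95]).round(4))
# yellow marks
m=(hsv[...,0]>20)&(hsv[...,0]<32)&(hsv[...,1]>180)&(hsv[...,2]>180)
n,l,st,ce=cv2.connectedComponentsWithStats(m.astype(np.uint8))
for i in range(1,n):
    if st[i,4]>100: print(ce[i],st[i],w('top',[ce[i]],.01)[0].round(4))
```

```text
L 523 len -0.05510859691400372 0.06738558398858681 head [0.57785506 0.16966781] tip [0.57369725 0.29209141] ang 91.94515789126973 w 0.02587478664510419
0.0 zmax [0.0215 0.034 ]
0.015 zmax [0.0393 0.0444]
0.031 zmax [0.0303 0.0349]
0.046 zmax [0.0295 0.0338]
0.061 zmax [0.0291 0.033 ]
0.077 zmax [0.0286 0.0328]
0.092 zmax [0.0273 0.0324]
0.107 zmax [0.0261 0.0291]
0.122 zmax [0.0248 0.0303]
R 512 len -0.05522596257473817 0.06787203757914784 head [ 0.56814711 -0.05293318] tip [ 0.5973541  -0.17251607] ang -76.27475757196534 w 0.026178943288843987
0.0 zmax [0.0384 0.0441]
0.015 zmax [0.0385 0.0445]
0.031 zmax [0.0306 0.035 ]
0.046 zmax [0.0295 0.0338]
0.062 zmax [0.0287 0.0334]
0.077 zmax [0.0278 0.0309]
0.092 zmax [0.0259 0.0304]
0.108 zmax [0.0255 0.0307]
0.123 zmax [0.0243 0.0288]
[282.73684211 166.69635628] [274 158  18  18 247] [0.6441 0.0649 0.01  ]
[285.13765182 199.99595142] [277 192  18  17 247] [0.5547 0.0573 0.01  ]
```

Call:
{"op": "servo_tool", "data": {"steps": [{"x": 420, "y": 371, "z": -40, "yaw": 85.7}, {"x": 420, "y": 371, "z": -40, "yaw": 85.7}, {"x": 420, "y": 371, "z": -40, "yaw": 85.7}, {"x": 420, "y": 371, "z": -40, "yaw": 85.7}, {"x": 420, "y": 371, "z": -40, "yaw": 85.7}, {"x": 420, "y": 371, "z": -40, "yaw": 85.7}, {"x": 420, "y": 371, "z": -40, "yaw": 85.7}, {"x": 420, "y": 371, "z": -40, "yaw": 85.7}, {"x": 420, "y": 371, "z": -40, "yaw": 85.7}, {"x": 420, "y": 371, "z": -40, "yaw": 85.7}, {"x": 420, "y": 371, "z": -40, "yaw": 85.7}, {"x": 420, "y": 371, "z": -40, "yaw": 85.7}], "grip": 60, "grip_force": 20}}

```text
time: 1.6
ee_pos: [0.5896, -0.1527, 0.213]
tcp_rot: [-179.9, 0.0, 103.7]
wrist_force: [0.2, 0.2, -0.5]
opening: 0.0599
```

Run:
```python
from h import *
o,p,d=snap('wrist','w1'); print(o['ee_pos'],o['tcp_rot'],o['time']); print(camera_params('wrist'))
```

```text
[ 0.58957497 -0.15274564  0.21300049] [-1.79940960e+02  1.44862560e-02  1.03654726e+02] 1.6
{'intrinsics': array([[325.41350628,   0.        , 322.53212162],
       [  0.        , 325.41350628, 201.27773645],
       [  0.        ,   0.        ,   1.        ]]), 'D': array([-0.06789756,  0.        ,  0.        ,  0.        ,  0.        ]), 'hand_eye': array([[-6.97550157e-04, -9.66178667e-01, -2.57872636e-01,
         6.55768780e-02],
       [ 9.99999752e-01, -7.00233103e-04, -8.14343795e-05,
        -1.06450611e-03],
       [-1.01890796e-04, -2.57872629e-01,  9.66178916e-01,
        -1.19398729e-01],
       [ 0.00000000e+00,  0.00000000e+00,  0.00000000e+00,
         1.00000000e+00]])}
```

View pics/w1.png

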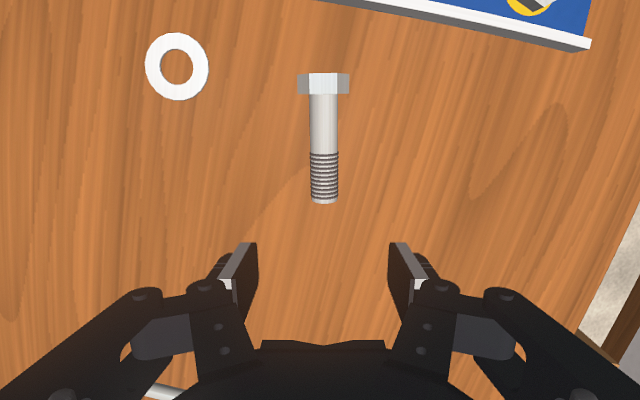

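```bash
cat >> h.py <<'E'
from scipy.spatial.transform import Rotation as Ro
def ww(tag,pts,z):
    f=np.load(f'pics/{tag}.npz');c=camera_params('wrist');K=np.array(c['intrinsics']);D=np.array(c['D']);H=np.array(c['hand_eye'])
    R=Ro.from_euler('xyz',f['rot'],degrees=True).as_matrix(); A=R@H[:3,:3]; C=R@H[:3,3]+f['pos']
    u=cv2.undistortPoints(np.array(pts,float).reshape(-1,1,2),K,D).reshape(-1,2)
    z=np.broadcast_to(z,len(u)); out=[]
    for (a,b),zz in zip(u,z):
        r=A@np.array([a,b,1.]); out.append(C+r*(zz-C[2])/r[2])
    return np.array(out)
E
python3 - <<'E'
from h import *
r=ww('w1',[(324,203),(310,160),(338,160),(310.5,110),(336.5,110),(297.5,95),(349,95)],[.0135,.0145,.0145,.018,.018,.0205,.0205]); print(r.round(4))
a=(r[3]+r[4]-r[1]-r[2])/2; print('axis ang head->tip',np.degrees(np.arctan2(-a[1],-a[0])))
print(np.linalg.norm(r[1]-r[2]),np.linalg.norm(r[5]-r[6]))
u=-a[:2]/np.linalg.norm(a[:2]); print('grasp',(r[0][:2]-.02*u))
E
```

```text
[[ 0.5948 -0.1735  0.0135]
 [ 0.5711 -0.1341  0.0145]
 [ 0.5977 -0.1276  0.0145]
 [ 0.5609 -0.0877  0.018 ]
 [ 0.5846 -0.082   0.018 ]
 [ 0.5463 -0.0774  0.0205]
 [ 0.5923 -0.0663  0.0205]]
axis ang head->tip -75.74642839095117
0.027415740853091244 0.04732879283580734
grasp [ 0.58989006 -0.1541116 ]
```

Call:
{"op": "servo_tool", "data": {"steps": [{"x": 1, "z": -50}, {"x": 1, "z": -100}, {"x": 1, "z": -140}, {"x": 1, "z": -165}, {"x": 1, "z": -178}, {"x": 1, "z": -185}, {"x": 1, "z": -187}, {"x": 1, "z": -187}], "grip": 50}}

```text
schema error: expected keys x, y, z, yaw
```

Call:
{"op": "servo_tool", "data": {"steps": [{"z": 0}, {"z": 0}, {"z": 0}, {"z": 0}, {"z": 0}, {"z": 0}], "grip": 10, "grip_force": 20}}

```text
schema error: expected keys x, y, z, yaw
```

Call:
{"op": "servo_tool", "data": {"steps": [{"x": 1, "y": 0, "z": -50, "yaw": 0}, {"x": 1, "y": 0, "z": -100, "yaw": 0}, {"x": 1, "y": 0, "z": -140, "yaw": 0}, {"x": 1, "y": 0, "z": -165, "yaw": 0}, {"x": 1, "y": 0, "z": -178, "yaw": 0}, {"x": 1, "y": 0, "z": -185, "yaw": 0}, {"x": 1, "y": 0, "z": -187, "yaw": 0}, {"x": 1, "y": 0, "z": -187, "yaw": 0}], "grip": 50}}

```text
time: 2.65
ee_pos: [0.591, -0.153, 0.027]
tcp_rot: [180.0, 0.1, 103.6]
wrist_force: [-0.1, -0.1, -0.9]
opening: 0.0501
```

Call:
{"op": "servo_tool", "data": {"steps": [{"x": 0, "y": 0, "z": 0, "yaw": 0}, {"x": 0, "y": 0, "z": 0, "yaw": 0}, {"x": 0, "y": 0, "z": 0, "yaw": 0}, {"x": 0, "y": 0, "z": 0, "yaw": 0}, {"x": 0, "y": 0, "z": 0, "yaw": 0}], "grip": 10, "grip_force": 20}}

```text
time: 3.28
ee_pos: [0.5914, -0.1531, 0.0278]
tcp_rot: [179.9, 0.1, 103.6]
wrist_force: [-1.2, -1.1, 6.2]
opening: 0.0265
```

Call:
{"op": "servo_tool", "data": {"steps": [{"x": -1, "y": 3, "z": 12, "yaw": 0}, {"x": -2, "y": 6, "z": 22, "yaw": 0}, {"x": -2, "y": 10, "z": 33, "yaw": 0}, {"x": -4, "y": 16, "z": 45, "yaw": 0}, {"x": -6, "y": 24, "z": 56, "yaw": 0}, {"x": -8, "y": 33, "z": 65, "yaw": 0}, {"x": -11, "y": 44, "z": 74, "yaw": 0}, {"x": -11, "y": 44, "z": 74, "yaw": 0}]}}

```text
time: 4.28
ee_pos: [0.5806, -0.1083, 0.1028]
tcp_rot: [179.9, 0.1, 103.7]
wrist_force: [0.0, -1.2, -1.8]
opening: 0.026
```

Run:
```python
from h import *
o,p,d=snap('scene','s2'); print(o['ee_pos'],o['wrist_force'])
o,p,d=snap('wrist','w2')
a=np.load('pics/s2.npz')['p'][120:270,220:420]; cv2.imwrite('pics/s2c.png',cv2.resize(a[:,:,::-1],None,fx=4,fy=4,interpolation=cv2.INTER_CUBIC))
```

```text
[ 0.58061823 -0.1083094   0.10282311] [ 0.00926137 -1.15310685 -1.79342439]
```

View pics/s2c.png

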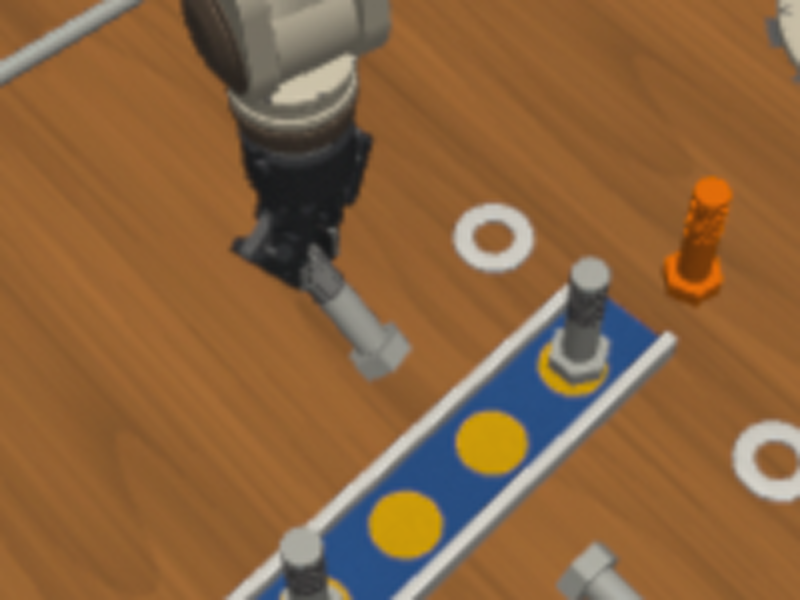

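View pics/w2.png

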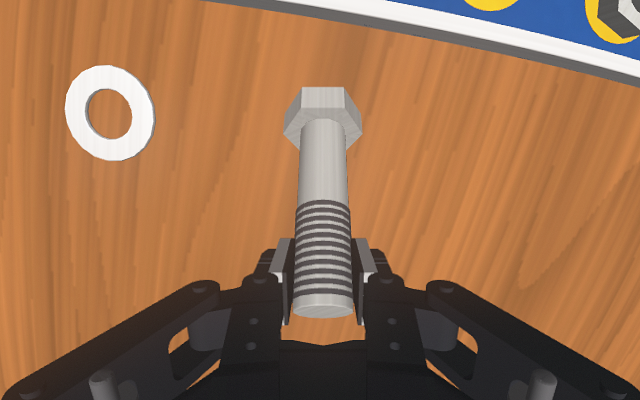

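Call:
{"op": "servo_tool", "data": {"steps": [{"x": -2, "y": 10, "z": 6, "yaw": 0}, {"x": -6, "y": 23, "z": 12, "yaw": 0}, {"x": -9, "y": 36, "z": 15, "yaw": 0}, {"x": -12, "y": 48, "z": 17, "yaw": 0}, {"x": -15, "y": 60, "z": 17, "yaw": 0}, {"x": -18, "y": 70, "z": 16, "yaw": 0}, {"x": -19, "y": 76, "z": 15, "yaw": 0}, {"x": -19, "y": 76, "z": 15, "yaw": 0}]}}

```text
time: 5.38
ee_pos: [0.5618, -0.0327, 0.1176]
tcp_rot: [179.8, 0.1, 103.7]
wrist_force: [0.1, -0.4, 1.6]
opening: 0.025
```

Run:
```python
from h import *
o,p,d=snap('scene','s3'); print(o['ee_pos'],o['wrist_force'])
o,p,d=snap('wrist','w3')
a=np.load('pics/s3.npz')['p'][120:270,220:420]; cv2.imwrite('pics/s3c.png',cv2.resize(a[:,:,::-1],None,fx=4,fy=4,interpolation=cv2.INTER_CUBIC))
```

```text
[ 0.56182917 -0.03271147  0.11755442] [ 0.07594928 -0.40527603  1.61131366]
```

View pics/s3c.png

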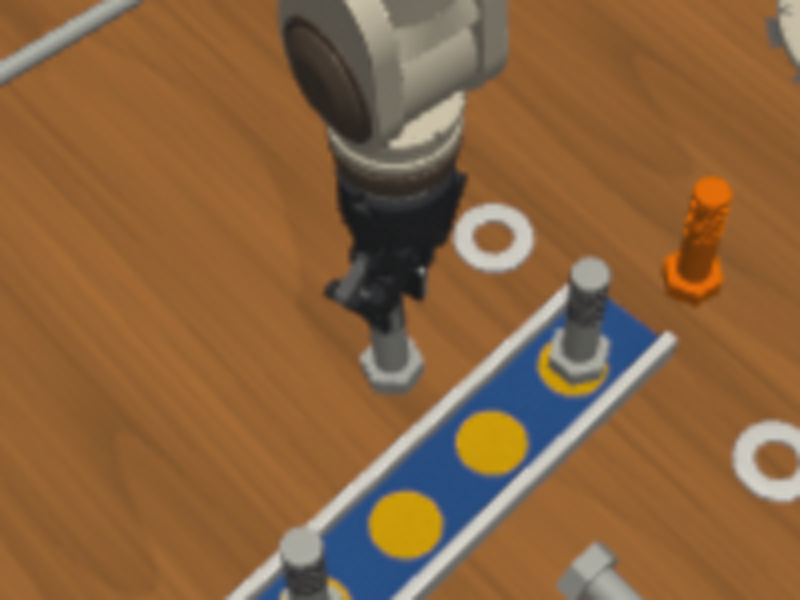

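View pics/w3.png

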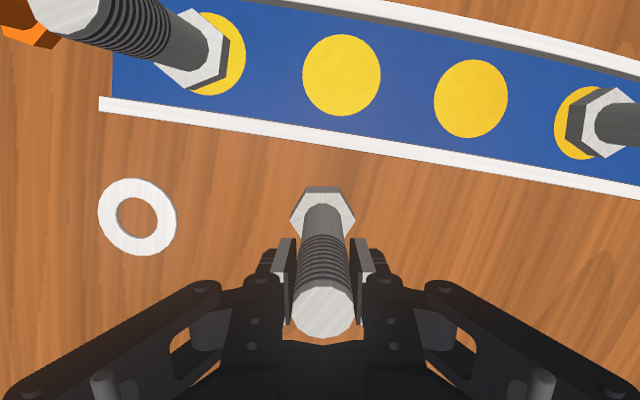

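Run:
```python
from h import *
p=np.load('pics/w3.npz')['p']; cv2.imwrite('pics/w3c.png',cv2.resize(p[170:350,230:420,::-1],None,fx=4,fy=4)[:600*2][:720][:600])
r=ww('w3',[(323,312),(290,219),(355,219),(323,226)],[.12,.017,.017,.017]);print(r.round(4),np.linalg.norm(r[1]-r[2]))
# marks seen by wrist
f=p;hsv=cv2.cvtColor(p,cv2.COLOR_RGB2HSV);m=(hsv[...,0]>20)&(hsv[...,0]<32)&(hsv[...,1]>150)
for c in cv2.findContours(m.astype(np.uint8),0,1)[0]:
    if cv2.contourArea(c)>3000:
        c=ww('w3',c.reshape(-1,2),.01)[:,:2].astype(np.float32); print('mark',cv2.minEnclosingCircle(c))
```

```text
[[ 0.5641 -0.0458  0.12  ]
 [ 0.5402 -0.0449  0.017 ]
 [ 0.5851 -0.034   0.017 ]
 [ 0.5642 -0.0445  0.017 ]] 0.04619945245187811
mark ((0.641032874584198, 0.06504885107278824), 0.025791963562369347)
mark ((0.5515518188476562, 0.057857923209667206), 0.025803538039326668)
```

View pics/w3c.png

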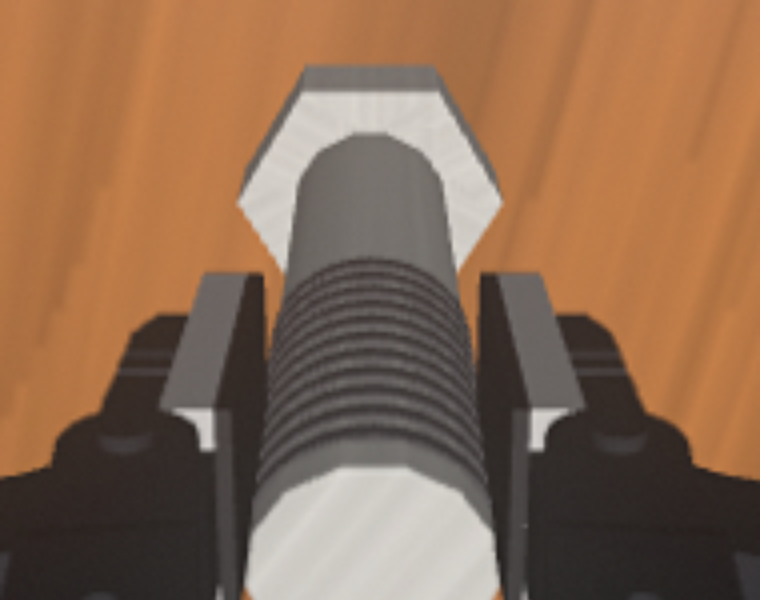

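Call:
{"op": "servo_tool", "data": {"steps": [{"x": 0, "y": 0, "z": 0, "yaw": 0}, {"x": 0, "y": 0, "z": 0, "yaw": 0}, {"x": 0, "y": 0, "z": 0, "yaw": 0}], "grip": 42}}

```text
time: 5.85
ee_pos: [0.5619, -0.0333, 0.1174]
tcp_rot: [179.8, 0.1, 103.6]
wrist_force: [0.3, 0.5, 0.7]
opening: 0.0422
```

Run:
```python
from h import *
o,p,d=snap('wrist','w4'); print(o['ee_pos'],o['wrist_force'])
p=np.load('pics/w4.npz')['p']; cv2.imwrite('pics/w4c.png',cv2.resize(p[170:370,230:420,::-1],None,fx=3,fy=3))
```

```text
[ 0.56191962 -0.03334116  0.11744573] [0.25462685 0.45627309 0.73430496]
```

View pics/w4c.png

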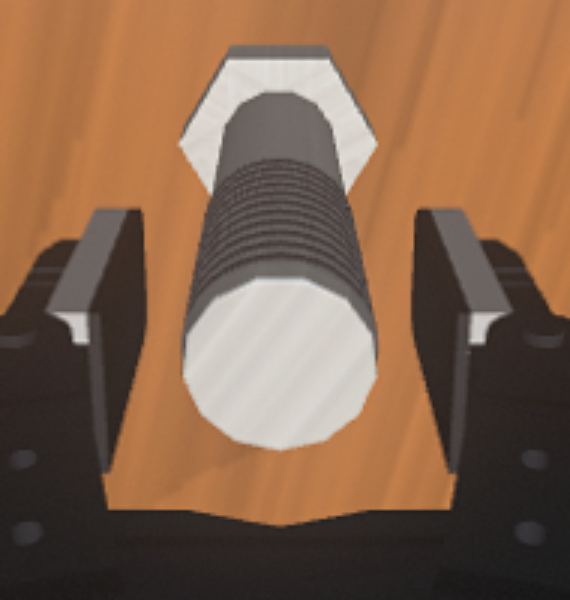

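Run:
```python
from h import *
f=np.load('pics/w4.npz')
r=ww('w4',[(323.7,291),(289.7,218.3),(356,218.3)],[.12,.017,.017]);h=(r[1]+r[2])/2;print(r.round(4),h.round(4))
R=Ro.from_euler('xyz',f['rot'],degrees=True).as_matrix()
print((R.T@(r[0]-f['pos'])).round(4),(R.T@(h-f['pos'])).round(4))
```

```text
[[ 0.562  -0.0365  0.12  ]
 [ 0.5398 -0.0447  0.017 ]
 [ 0.5856 -0.0336  0.017 ]] [ 0.5627 -0.0392  0.017 ]
[-0.0031 -0.0006 -0.0025] [-0.0056 -0.0009  0.1005]
```

Call:
{"op": "servo_tool", "data": {"steps": [{"x": 1, "y": -4, "z": -5, "yaw": 0}, {"x": 1, "y": -4, "z": -10, "yaw": 0}, {"x": 1, "y": -4, "z": -10, "yaw": 0}], "grip": 42}}

```text
time: 6.28
ee_pos: [0.5626, -0.0374, 0.1067]
tcp_rot: [179.9, 0.1, 103.6]
wrist_force: [-0.3, 0.1, -0.3]
opening: 0.0416
```

Call:
{"op": "servo_tool", "data": {"steps": [{"x": 0, "y": 0, "z": 0, "yaw": 0}, {"x": 0, "y": 0, "z": 0, "yaw": 0}, {"x": 0, "y": 0, "z": 0, "yaw": 0}, {"x": 0, "y": 0, "z": 0, "yaw": 0}], "grip": 10, "grip_force": 50}}

```text
time: 6.78
ee_pos: [0.5627, -0.0373, 0.1069]
tcp_rot: [179.9, 0.1, 103.6]
wrist_force: [1.2, -0.3, 2.4]
opening: 0.0257
```

Call:
{"op": "servo_tool", "data": {"steps": [{"x": 0, "y": 0, "z": 10, "yaw": 0}, {"x": 0, "y": 0, "z": 25, "yaw": 0}, {"x": 0, "y": 0, "z": 40, "yaw": 0}, {"x": 0, "y": 0, "z": 40, "yaw": 0}]}}

```text
time: 7.28
ee_pos: [0.5635, -0.0374, 0.1488]
tcp_rot: [179.7, 0.2, 103.6]
wrist_force: [0.8, -0.3, -6.0]
opening: 0.0258
```

Run:
```python
from h import *
o,p,d=snap('wrist','w5'); print(o['ee_pos'],o['wrist_force'],o['time'])
```

```text
[ 0.56348828 -0.03740314  0.14880677] [ 0.84251575 -0.29312546 -6.02981121] 7.275
```

View pics/w5.png

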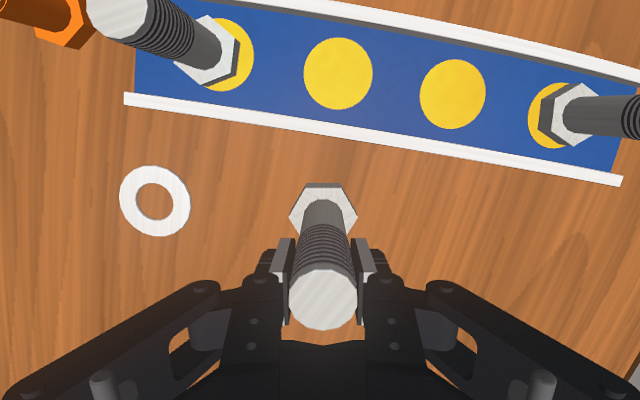

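```bash
cat >> h.py <<'E'
def marks(tag):
    p=np.load(f'pics/{tag}.npz')['p'];hsv=cv2.cvtColor(p,cv2.COLOR_RGB2HSV);m=(hsv[...,0]>20)&(hsv[...,0]<32)&(hsv[...,1]>150)
    for c in cv2.findContours(m.astype(np.uint8),0,1)[0]:
        if cv2.contourArea(c)>1500:
            c=ww(tag,c.reshape(-1,2),.01)[:,:2].astype(np.float32); print('mark',np.round(cv2.minEnclosingCircle(c)[0],4),cv2.minEnclosingCircle(c)[1])
E
python3 - <<'E'
from h import *
r=ww('w5',[(323,299),(289,216),(357,216)],[.162,.059,.059]);print(r.round(4),((r[1]+r[2])/2).round(4)); marks('w5')
E
```

```text
[[ 0.5626 -0.0378  0.162 ]
 [ 0.5411 -0.0436  0.059 ]
 [ 0.5856 -0.0329  0.059 ]] [ 0.5633 -0.0383  0.059 ]
mark [0.6411 0.0651] 0.025823676958680153
mark [0.5516 0.0578] 0.02570798248052597
```

Call:
{"op": "servo_tool", "data": {"steps": [{"x": -1, "y": 10, "z": 2, "yaw": -1}, {"x": -3, "y": 28, "z": 2, "yaw": -3}, {"x": -6, "y": 50, "z": 2, "yaw": -5}, {"x": -8, "y": 72, "z": 2, "yaw": -7}, {"x": -10, "y": 88, "z": 2, "yaw": -9}, {"x": -10, "y": 95, "z": 0, "yaw": -9}, {"x": -10, "y": 95, "z": -6, "yaw": -9}, {"x": -10, "y": 95, "z": -10, "yaw": -9}, {"x": -10, "y": 95, "z": -10, "yaw": -9}]}}

```text
time: 8.45
ee_pos: [0.5529, 0.0571, 0.1371]
tcp_rot: [179.9, 0.1, 94.6]
wrist_force: [0.7, -0.4, -5.4]
opening: 0.0258
```

Run:
```python
from h import *
o,p,d=snap('wrist','w6'); print(o['ee_pos'],o['wrist_force'],o['time']); marks('w6')
o,p,d=snap('top','t6')
cv2.imwrite('pics/t6c.png',cv2.resize(p[100:270,225:345,::-1],None,fx=4,fy=4,interpolation=cv2.INTER_CUBIC)[:600])
```

```text
[0.55286164 0.05708629 0.13705211] [ 0.73956542 -0.40740509 -5.41691588] 8.45
mark [0.641  0.0655] 0.025694821029901505
```

View pics/w6.png

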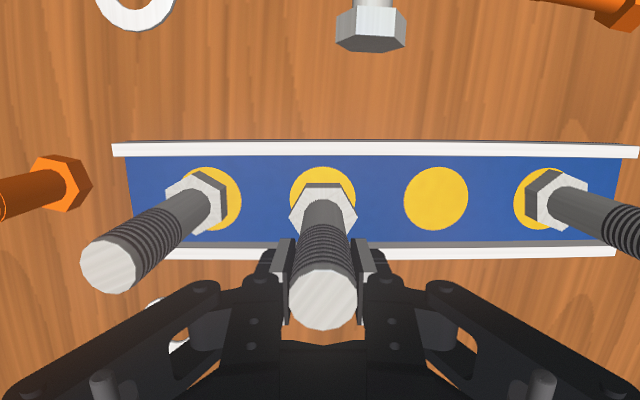

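View pics/t6c.png

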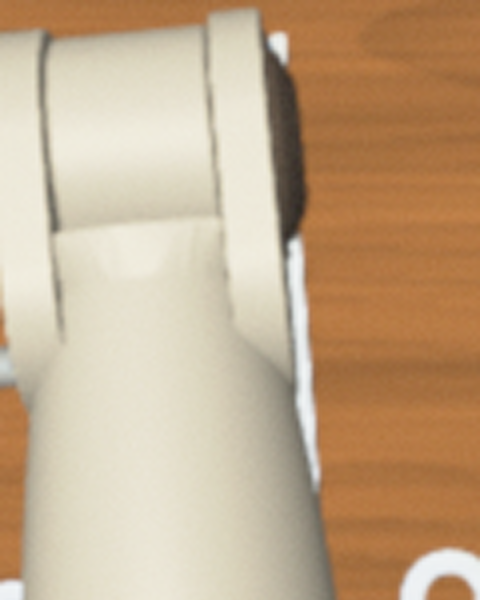

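Run:
```python
from h import *
p=np.load('pics/w6.npz')['p'];hsv=cv2.cvtColor(p,cv2.COLOR_RGB2HSV);m=((hsv[...,0]>20)&(hsv[...,0]<32)&(hsv[...,1]>150)).astype(np.uint8)
m[:,:280]=0;m[:,365:]=0
v,u=np.nonzero(m); pts=np.array([(u[v==r].min(),r) for r in range(v.min(),v.min()+25)]+[(u[v==r].max(),r) for r in range(v.min(),v.min()+25)]+[(c,v[u==c].min()) for c in range(310,336)])
W=ww('w6',pts,.01)[:,:2]
from scipy.optimize import least_squares
s=least_squares(lambda q:np.hypot(*(W-q[:2]).T)-q[2],[.553,.057,.026]);print('near mark',s.x,np.std(s.fun))
cv2.imwrite('pics/w6c.png',cv2.resize(p[150:350,250:400,::-1],None,fx=3,fy=3))
r=ww('w6',[(322,299),(289,203),(357,203)],[.150,.0475,.0475]);print(r.round(4),((r[1]+r[2])/2).round(4))
```

```text
near mark [0.55156994 0.0584063  0.02515937] 0.00020604440896692942
[[0.5515 0.0565 0.15  ]
 [0.529  0.0634 0.0475]
 [0.5741 0.067  0.0475]] [0.5516 0.0652 0.0475]
```

View pics/w6c.png

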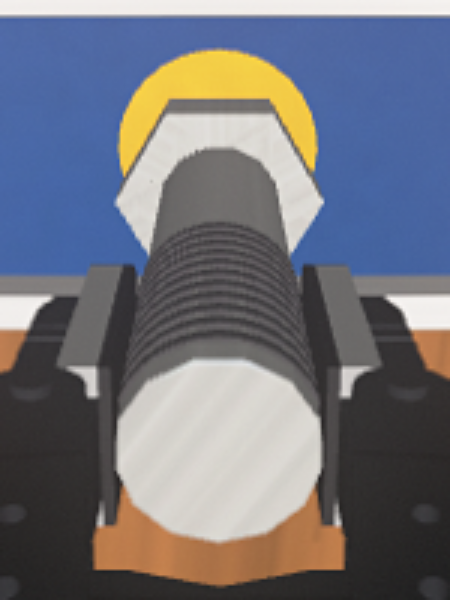

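Call:
{"op": "servo_tool", "data": {"steps": [{"x": 0, "y": 1, "z": -6, "yaw": 0}, {"x": 0, "y": 1, "z": -12, "yaw": 0}, {"x": 0, "y": 1, "z": -15, "yaw": 0}, {"x": 0, "y": 1, "z": -17, "yaw": 0}, {"x": 0, "y": 1, "z": -18, "yaw": 0}, {"x": 0, "y": 1, "z": -19, "yaw": 0}, {"x": 0, "y": 1, "z": -19, "yaw": 0}]}}

```text
time: 9.43
ee_pos: [0.5531, 0.0582, 0.1187]
tcp_rot: [179.8, 0.1, 94.6]
wrist_force: [-0.1, -0.3, -6.3]
opening: 0.0261
```

Call:
{"op": "servo_tool", "data": {"steps": [{"x": 0, "y": 0, "z": -0.5, "yaw": 0}, {"x": 0, "y": 0, "z": -1, "yaw": 0}, {"x": 0, "y": 0, "z": -1.4, "yaw": 0}, {"x": 0, "y": 0, "z": -1.8, "yaw": 0}, {"x": 0, "y": 0, "z": -1.8, "yaw": 0}]}}

```text
time: 10.05
ee_pos: [0.5532, 0.0582, 0.117]
tcp_rot: [179.8, 0.1, 94.6]
wrist_force: [-0.3, 0.2, -5.2]
opening: 0.0257
```

Call:
{"op": "servo_tool", "data": {"steps": [{"x": 0, "y": 0, "z": -0.3, "yaw": 0}, {"x": 0, "y": 0, "z": -0.6, "yaw": 0}, {"x": 0, "y": 0, "z": -0.8, "yaw": 0}, {"x": 0, "y": 0, "z": -0.8, "yaw": 0}]}}

```text
time: 10.55
ee_pos: [0.5534, 0.0582, 0.1169]
tcp_rot: [179.7, 0.1, 94.6]
wrist_force: [-1.6, -0.0, 4.7]
opening: 0.0258
```

Call:
{"op": "servo_tool", "data": {"steps": [{"x": 0, "y": 0, "z": 0, "yaw": 0}, {"x": 0, "y": 0, "z": 0, "yaw": 0}, {"x": 0, "y": 0, "z": 0, "yaw": 0}], "grip": 50, "grip_force": 20}}

```text
time: 10.92
ee_pos: [0.5534, 0.0583, 0.1168]
tcp_rot: [179.8, 0.1, 94.6]
wrist_force: [0.7, -0.4, 0.8]
opening: 0.05
```

Call:
{"op": "servo_tool", "data": {"steps": [{"x": 0, "y": 0, "z": 10, "yaw": 0}, {"x": 0, "y": 0, "z": 30, "yaw": 0}, {"x": 0, "y": 0, "z": 60, "yaw": 0}, {"x": 0, "y": 0, "z": 90, "yaw": 0}, {"x": 0, "y": 40, "z": 100, "yaw": 0}, {"x": 5, "y": 95, "z": 100, "yaw": 0}, {"x": 11, "y": 150, "z": 100, "yaw": 0}, {"x": 21, "y": 200, "z": 100, "yaw": -2}, {"x": 21, "y": 212, "z": 96, "yaw": -3}, {"x": 21, "y": 212, "z": 96, "yaw": -3}]}}

```text
time: 12.18
ee_pos: [0.5741, 0.2706, 0.2125]
tcp_rot: [179.8, 0.2, 91.7]
wrist_force: [-0.6, -0.8, -0.2]
opening: 0.0503
```

Run:
```python
from h import *
o,p,d=snap('wrist','w7'); print(o['ee_pos'],o['wrist_force'],o['time'])
o,p,d=snap('top','t7')
cv2.imwrite('pics/t7c.png',cv2.resize(p[100:250,185:385,::-1],None,fx=4,fy=4,interpolation=cv2.INTER_CUBIC)[:600])
```

```text
[0.57413263 0.27061942 0.21248395] [-0.58438366 -0.77287114 -0.19023589] 12.175
```

View pics/w7.png

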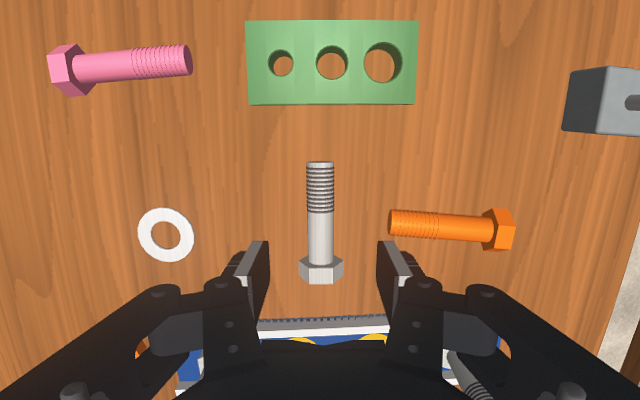

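View pics/t7c.png

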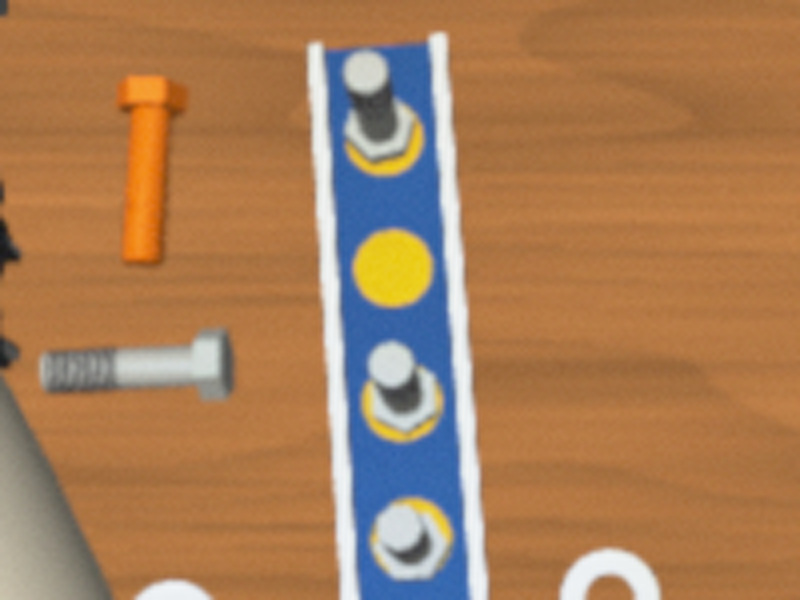

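Run:
```python
from h import *
r=ww('w7',[(320,163),(306.5,190),(334.5,190),(308,235),(333.5,235),(299,265),(344,265)],[.0135,.0145,.0145,.018,.018,.0205,.0205]); print(r.round(4))
a=(r[3]+r[4]-r[1]-r[2])/2; print('axis ang head->tip',np.degrees(np.arctan2(-a[1],-a[0])))
print(np.linalg.norm(r[1]-r[2]),np.linalg.norm(r[5]-r[6]))
u=-a[:2]/np.linalg.norm(a[:2]); print('grasp',(r[0][:2]-.02*u))
r=ww('w1',[(324,203)],.0135)
```

```text
[[0.5707 0.2892 0.0135]
 [0.5579 0.2619 0.0145]
 [0.5859 0.2627 0.0145]
 [0.5603 0.2153 0.018 ]
 [0.5865 0.216  0.018 ]
 [0.5515 0.1824 0.0205]
 [0.5987 0.1836 0.0205]]
axis ang head->tip 91.88476160074667
0.028013104461330183 0.04721119066523075
grasp [0.57132163 0.26924825]
```

Call:
{"op": "servo_tool", "data": {"steps": [{"x": -1, "y": -1, "z": -50, "yaw": 0}, {"x": -1, "y": -1, "z": -100, "yaw": 0}, {"x": -1, "y": -1, "z": -140, "yaw": 0}, {"x": -1, "y": -1, "z": -165, "yaw": 0}, {"x": -1, "y": -1, "z": -177, "yaw": 0}, {"x": -1, "y": -1, "z": -184, "yaw": 0}, {"x": -1, "y": -1, "z": -186, "yaw": 0}, {"x": -1, "y": -1, "z": -186, "yaw": 0}], "grip": 50}}

```text
time: 13.28
ee_pos: [0.5738, 0.2683, 0.0281]
tcp_rot: [179.7, 0.1, 91.6]
wrist_force: [0.0, 0.8, 0.5]
opening: 0.0498
```

Call:
{"op": "servo_tool", "data": {"steps": [{"x": 0, "y": 0, "z": 0, "yaw": 0}, {"x": 0, "y": 0, "z": 0, "yaw": 0}, {"x": 0, "y": 0, "z": 0, "yaw": 0}, {"x": 0, "y": 0, "z": 0, "yaw": 0}, {"x": 0, "y": 0, "z": 0, "yaw": 0}], "grip": 10, "grip_force": 20}}

```text
time: 13.9
ee_pos: [0.5742, 0.2686, 0.0289]
tcp_rot: [179.6, 0.1, 91.6]
wrist_force: [-1.8, -0.2, 6.4]
opening: 0.0262
```

Call:
{"op": "servo_tool", "data": {"steps": [{"x": 0, "y": -3, "z": 12, "yaw": 0}, {"x": 0, "y": -6, "z": 22, "yaw": 0}, {"x": 0, "y": -10, "z": 33, "yaw": 0}, {"x": 1, "y": -17, "z": 45, "yaw": 0}, {"x": 1, "y": -25, "z": 56, "yaw": 0}, {"x": 1, "y": -34, "z": 65, "yaw": 0}, {"x": 1, "y": -45, "z": 74, "yaw": 0}, {"x": 1, "y": -45, "z": 74, "yaw": 0}]}}

```text
time: 14.9
ee_pos: [0.5756, 0.2229, 0.104]
tcp_rot: [179.5, 0.1, 91.5]
wrist_force: [-0.7, 0.5, -0.5]
opening: 0.0262
```

Run:
```python
from h import *
o,p,d=snap('wrist','w8'); print(o['ee_pos'],o['wrist_force'],o['time'])
```

```text
[0.57557523 0.22294581 0.1039861 ] [-0.66314748  0.51789607 -0.47114334] 14.9
```

View pics/w8.png

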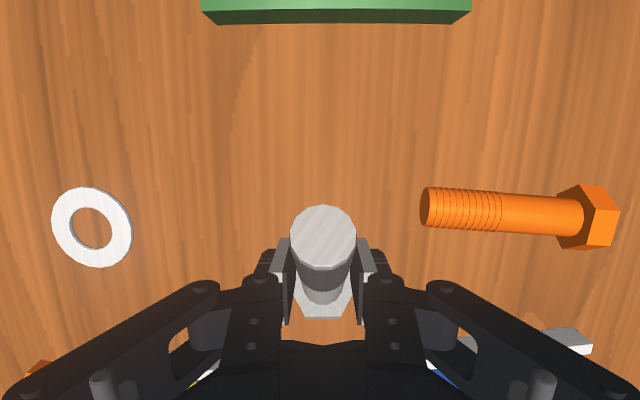

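Rotation is going as it did for the first bolt: the tip is at (323,237) and the head is at (323,305) behind it. Continuing the arc.

Call:
{"op": "servo_tool", "data": {"steps": [{"x": 0, "y": -10, "z": 6, "yaw": 0}, {"x": 1, "y": -23, "z": 12, "yaw": 0}, {"x": 1, "y": -36, "z": 15, "yaw": 0}, {"x": 1, "y": -48, "z": 16, "yaw": 0}, {"x": 2, "y": -60, "z": 16, "yaw": 0}, {"x": 2, "y": -69, "z": 15, "yaw": 0}, {"x": 2, "y": -74, "z": 14, "yaw": 0}, {"x": 2, "y": -74, "z": 14, "yaw": 0}]}}

```text
time: 15.95
ee_pos: [0.5777, 0.1494, 0.118]
tcp_rot: [179.5, 0.0, 91.5]
wrist_force: [-0.2, 0.4, -2.5]
opening: 0.0257
```

Run:
```python
from h import *
o,p,d=snap('wrist','w9'); print(o['ee_pos'],o['wrist_force'],o['time'])
o,p,d=snap('scene','s9'); a=p[150:300,280:480]; cv2.imwrite('pics/s9c.png',cv2.resize(a[:,:,::-1],None,fx=4,fy=4,interpolation=cv2.INTER_CUBIC))
```

```text
[0.57773446 0.14936223 0.11800121] [-0.20475015  0.43595977 -2.5273141 ] 15.95
```

View pics/w9.png

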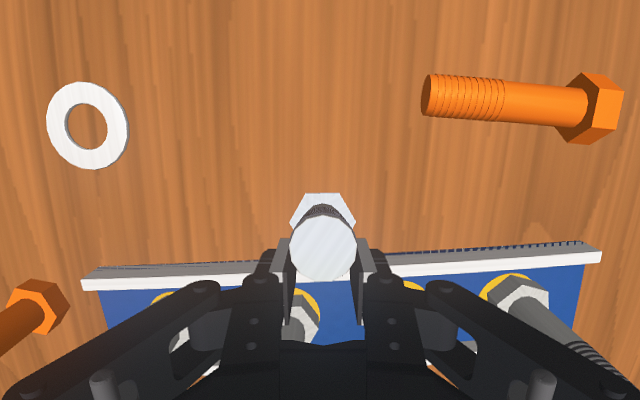

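View pics/s9c.png

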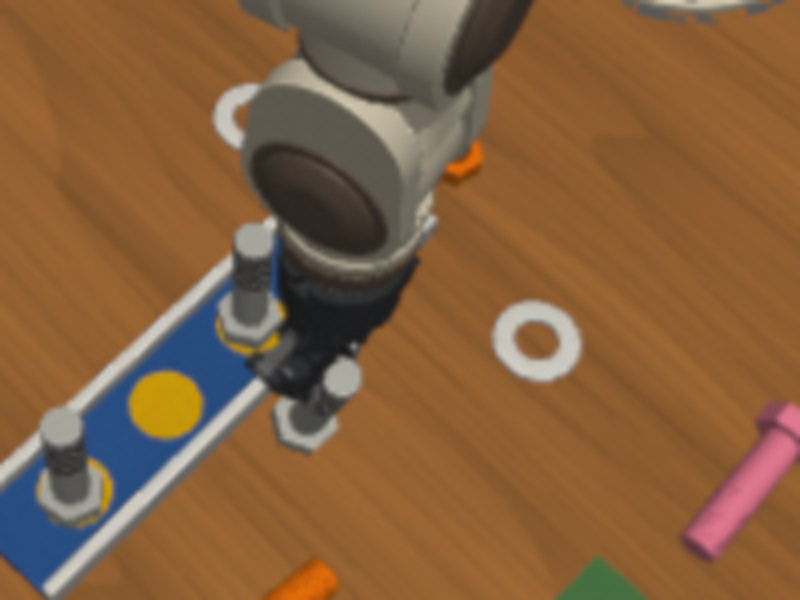

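Run:
```python
from h import *
f=np.load('pics/w9.npz')
cv2.imwrite('pics/w9c.png',cv2.resize(f['p'][170:320,250:400,::-1],None,fx=4,fy=4))
r=ww('w9',[(323,248),(289,219),(356,219)],[.12,.017,.017]);h=(r[1]+r[2])/2;print(r.round(4),h.round(4))
R=Ro.from_euler('xyz',f['rot'],degrees=True).as_matrix()
print((R.T@(r[0]-f['pos'])).round(4),(R.T@(h-f['pos'])).round(4))
```

```text
[[0.5763 0.1645 0.12  ]
 [0.5537 0.1422 0.017 ]
 [0.6014 0.1433 0.017 ]] [0.5776 0.1428 0.017 ]
[ 0.0152 -0.001  -0.002 ] [-0.0065 -0.0012  0.101 ]
```

View pics/w9c.png

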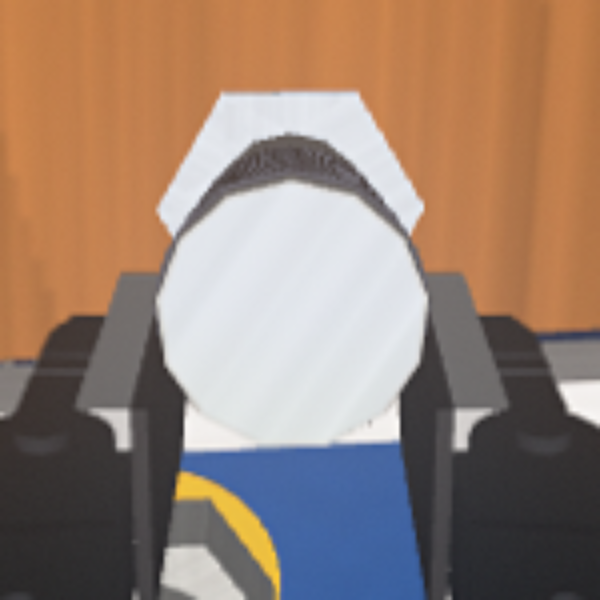

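Call:
{"op": "servo_tool", "data": {"steps": [{"x": 0, "y": -3, "z": -1, "yaw": 0}, {"x": 0, "y": -6, "z": -2, "yaw": 0}, {"x": 0, "y": -9, "z": -3, "yaw": 0}, {"x": 0, "y": -11, "z": -3.5, "yaw": 0}, {"x": 0, "y": -11, "z": -3.5, "yaw": 0}]}}

```text
time: 16.68
ee_pos: [0.5786, 0.1387, 0.1163]
tcp_rot: [179.3, 0.0, 91.6]
wrist_force: [0.1, -0.7, 8.9]
opening: 0.0257
```

Run:
```python
from h import *
o,p,d=snap('wrist','w10'); print(o['ee_pos'],o['wrist_force'],o['time'])
cv2.imwrite('pics/w10c.png',cv2.resize(p[170:320,250:400,::-1],None,fx=4,fy=4))
```

```text
[0.57863537 0.1387039  0.11634826] [ 0.05924251 -0.72255492  8.91920631] 16.675
```

View pics/w10c.png

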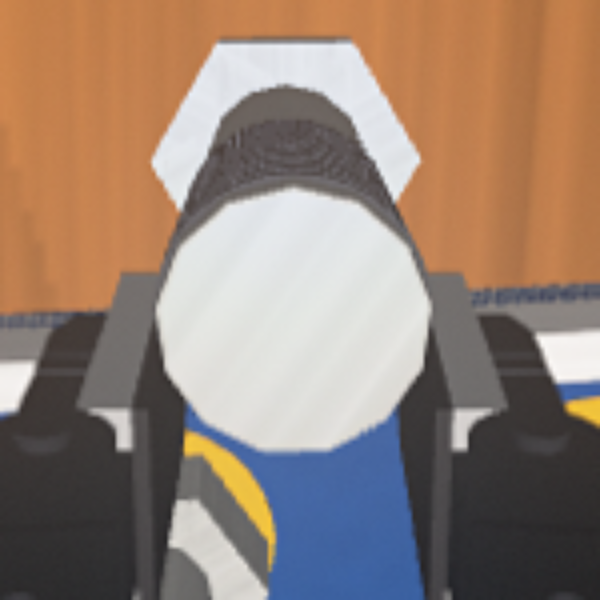

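Call:
{"op": "servo_tool", "data": {"steps": [{"x": 0, "y": -3, "z": 0.5, "yaw": 0}, {"x": 0, "y": -6, "z": 0.5, "yaw": 0}, {"x": 0, "y": -9, "z": 0.5, "yaw": 0}, {"x": 0, "y": -9, "z": 0.5, "yaw": 0}]}}

```text
time: 17.23
ee_pos: [0.5784, 0.1294, 0.1164]
tcp_rot: [179.4, 0.0, 91.5]
wrist_force: [-0.7, 0.5, -5.0]
opening: 0.0253
```

Run:
```python
from h import *
o,p,d=snap('wrist','w11'); print(o['ee_pos'],o['wrist_force'],o['time'])
cv2.imwrite('pics/w11c.png',cv2.resize(p[150:300,250:400,::-1],None,fx=4,fy=4))
```

```text
[0.57839895 0.12943613 0.11635021] [-0.72636922  0.50217582 -4.96846603] 17.225
```

View pics/w11c.png

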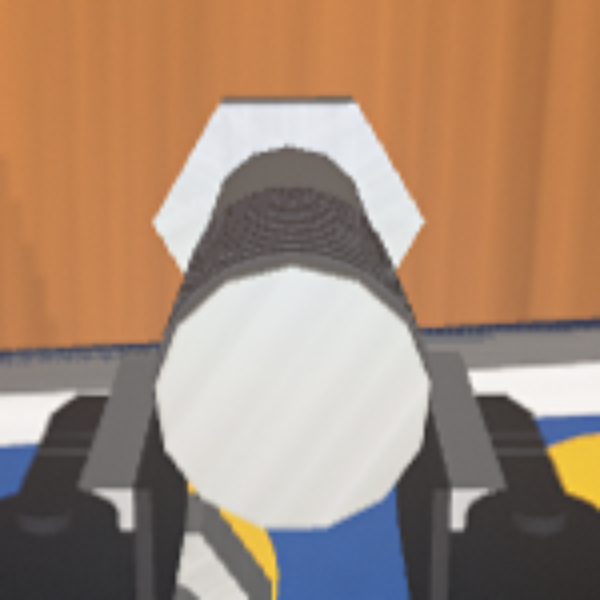

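Run:
```python
from h import *
for t,a,b in (('w10',(323,249.5),210),('w11',(323,249),205.5)):
    r=ww(t,[a,(288,b),(356,b)],[.12,.017,.017]);h=(r[1]+r[2])/2;print(r[0].round(4),h.round(4),np.degrees(np.arctan2((r[0]-h)[1],.103)))
```

```text
[0.5772 0.154  0.12  ] [0.5783 0.1393 0.017 ] 8.09177170164288
[0.5769 0.1449 0.12  ] [0.5779 0.1333 0.017 ] 6.422692130366527
```

Call:
{"op": "servo_tool", "data": {"steps": [{"x": 0, "y": 0, "z": -0.7, "yaw": 0}, {"x": 0, "y": 0, "z": -1.4, "yaw": 0}, {"x": 0, "y": 0, "z": -1.8, "yaw": 0}, {"x": 0, "y": 0, "z": -1.8, "yaw": 0}]}}

```text
time: 17.77
ee_pos: [0.5789, 0.1296, 0.1161]
tcp_rot: [179.2, -0.0, 91.6]
wrist_force: [-2.4, -0.9, 7.1]
opening: 0.0254
```

Call:
{"op": "servo_tool", "data": {"steps": [{"x": 0, "y": 0, "z": 0, "yaw": 0}, {"x": 0, "y": 0, "z": 0, "yaw": 0}, {"x": 0, "y": 0, "z": 0, "yaw": 0}, {"x": 0, "y": 0, "z": 0, "yaw": 0}], "grip": 42}}

```text
time: 18.27
ee_pos: [0.5788, 0.1297, 0.1159]
tcp_rot: [179.3, 0.0, 91.6]
wrist_force: [0.2, -0.1, 0.6]
opening: 0.0421
```

Run:
```python
from h import *
o,p,d=snap('wrist','w12'); print(o['ee_pos'],o['wrist_force'],o['time'])
cv2.imwrite('pics/w12c.png',cv2.resize(p[150:300,250:400,::-1],None,fx=4,fy=4))
```

```text
[0.57883932 0.12965792 0.11588471] [ 0.23415555 -0.0673068   0.5857247 ] 18.275
```

View pics/w12c.png

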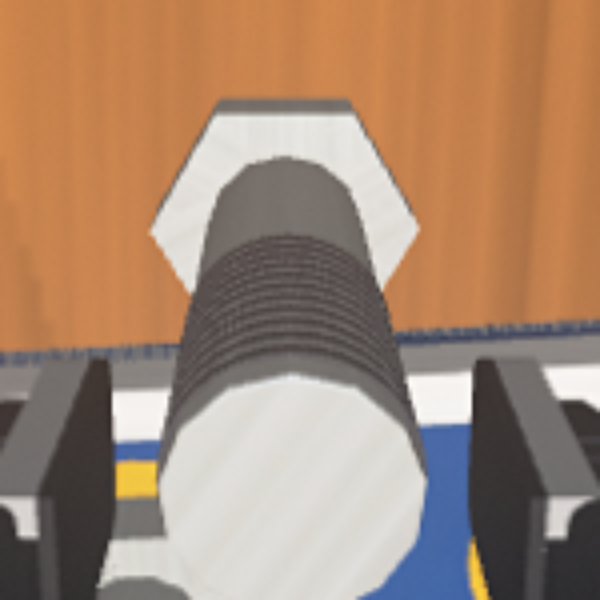

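Run:
```python
from h import *
f=np.load('pics/w12.npz')
r=ww('w12',[(323.2,272.5),(287.5,207.7),(354.7,207.7)],[.12,.017,.017]);h=(r[1]+r[2])/2;print(r[0].round(4),h.round(4))
R=Ro.from_euler('xyz',f['rot'],degrees=True).as_matrix()
print((R.T@(r[0]-f['pos'])).round(4),(R.T@(h-f['pos'])).round(4))
```

```text
[0.5777 0.1354 0.12  ] [0.5779 0.1321 0.017 ]
[ 0.0058 -0.0009 -0.0041] [ 0.0024 -0.0021  0.0989]
```

Call:
{"op": "servo_tool", "data": {"steps": [{"x": 0, "y": 4, "z": -5, "yaw": 0}, {"x": 0, "y": 4, "z": -9, "yaw": 0}, {"x": 0, "y": 4, "z": -9, "yaw": 0}], "grip": 42}}

```text
time: 18.7
ee_pos: [0.5786, 0.1337, 0.1063]
tcp_rot: [179.3, 0.0, 91.6]
wrist_force: [0.1, 0.5, 0.7]
opening: 0.0419
```

Call:
{"op": "servo_tool", "data": {"steps": [{"x": 0, "y": 0, "z": 0, "yaw": 0}, {"x": 0, "y": 0, "z": 0, "yaw": 0}, {"x": 0, "y": 0, "z": 0, "yaw": 0}, {"x": 0, "y": 0, "z": 0, "yaw": 0}], "grip": 10, "grip_force": 50}}

```text
time: 19.2
ee_pos: [0.5785, 0.1337, 0.1065]
tcp_rot: [179.3, 0.0, 91.6]
wrist_force: [-2.8, 0.2, 5.1]
opening: 0.0258
```

Call:
{"op": "servo_tool", "data": {"steps": [{"x": 0, "y": 0, "z": 10, "yaw": 0}, {"x": 0, "y": 0, "z": 25, "yaw": 0}, {"x": 0, "y": 0, "z": 40, "yaw": 0}, {"x": 0, "y": 0, "z": 40, "yaw": 0}]}}

```text
time: 19.7
ee_pos: [0.5794, 0.1338, 0.1485]
tcp_rot: [179.1, -0.0, 91.6]
wrist_force: [-0.2, 0.8, -6.6]
opening: 0.0259
```

Run:
```python
from h import *
o,p,d=snap('wrist','w13'); print(o['ee_pos'],o['wrist_force'],o['time'])
```

```text
[0.57935576 0.13384918 0.14848186] [-0.23942536  0.84411584 -6.55880295] 19.7
```

View pics/w13.png

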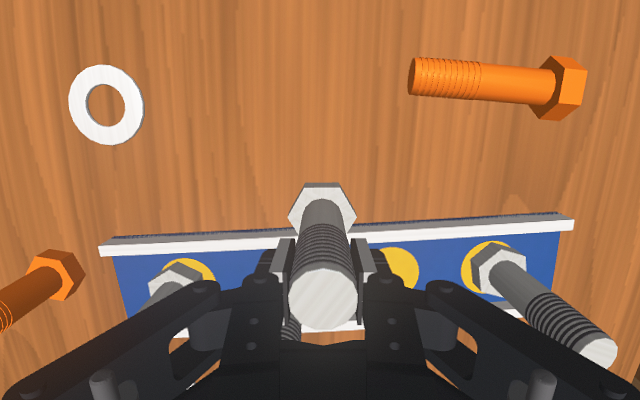

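Call:
{"op": "servo_tool", "data": {"steps": [{"x": 12, "y": -3, "z": 2, "yaw": 1}, {"x": 30, "y": -12, "z": 2, "yaw": 2}, {"x": 47, "y": -30, "z": 2, "yaw": 3}, {"x": 58, "y": -48, "z": 2, "yaw": 3}, {"x": 62, "y": -62, "z": 2, "yaw": 3}, {"x": 63, "y": -68, "z": 0, "yaw": 3}, {"x": 63, "y": -68, "z": -6, "yaw": 3}, {"x": 63, "y": -68, "z": -10, "yaw": 3}, {"x": 63, "y": -68, "z": -10, "yaw": 3}]}}

```text
time: 20.88
ee_pos: [0.6415, 0.0663, 0.1368]
tcp_rot: [179.3, -0.0, 94.6]
wrist_force: [1.0, -0.2, -6.2]
opening: 0.0258
```

Run:
```python
from h import *
o,p,d=snap('wrist','w14'); print(o['ee_pos'],o['wrist_force'],o['time'])
hsv=cv2.cvtColor(p,cv2.COLOR_RGB2HSV);m=((hsv[...,0]>20)&(hsv[...,0]<32)&(hsv[...,1]>150)).astype(np.uint8)
m[:,:280]=0;m[:,365:]=0;m[225:]=0
v,u=np.nonzero(m); pts=np.array([(u[v==r].min(),r) for r in range(v.min(),v.min()+25)]+[(u[v==r].max(),r) for r in range(v.min(),v.min()+25)]+[(c,v[u==c].min()) for c in range(310,336)])
W=ww('w14',pts,.01)[:,:2]
from scipy.optimize import least_squares
s=least_squares(lambda q:np.hypot(*(W-q[:2]).T)-q[2],[.643,.065,.026]);print('far mark',s.x,np.std(s.fun))
cv2.imwrite('pics/w14c.png',cv2.resize(p[150:350,250:400,::-1],None,fx=3,fy=3))
```

```text
[0.64145869 0.0662669  0.13677552] [ 0.96648601 -0.21527594 -6.21627038] 20.875
far mark [0.64125678 0.06553319 0.02521922] 0.0001906906122439334
```

View pics/w14c.png

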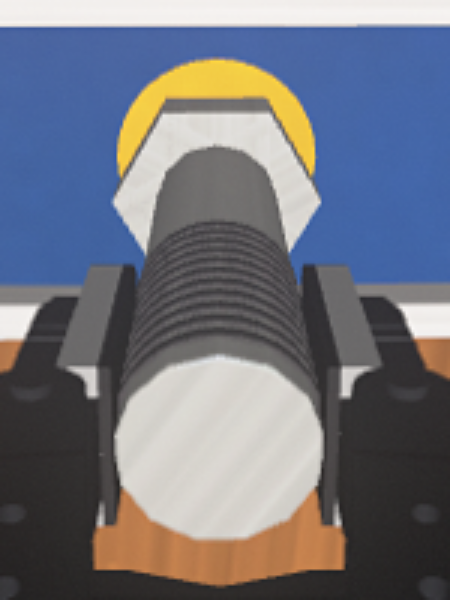

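View pics/w14.png

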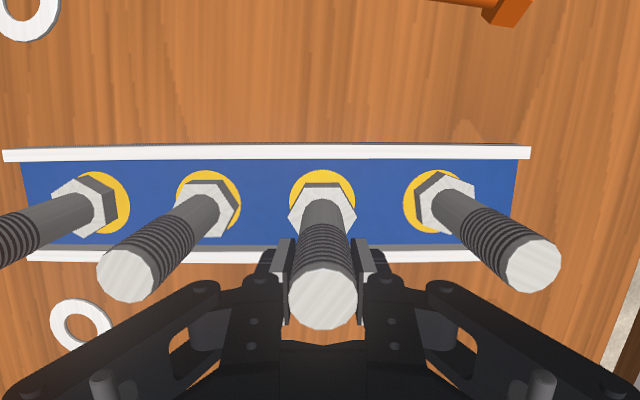

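Run:
```python
from h import *
for t,a,b,c,row in (('w6',(323,299),288.7,357.7,217.7),('w14',(323.3,299),287.3,357,217.7)):
    r=ww(t,[a,(b,row),(c,row)],[.150,.047,.047]);h=(r[1]+r[2])/2;print(r[0].round(4),h.round(4),np.linalg.norm(r[1]-r[2]))
```

```text
[0.5519 0.0565 0.15  ] [0.5525 0.0548 0.047 ] 0.04664277873692539
[0.6404 0.0659 0.15  ] [0.6413 0.0644 0.047 ] 0.04705413013899354
```

Call:
{"op": "servo_tool", "data": {"steps": [{"x": 0.5, "y": 1, "z": -6, "yaw": 0}, {"x": 0.5, "y": 1, "z": -12, "yaw": 0}, {"x": 0.5, "y": 1, "z": -15, "yaw": 0}, {"x": 0.5, "y": 1, "z": -17, "yaw": 0}, {"x": 0.5, "y": 1, "z": -18, "yaw": 0}, {"x": 0.5, "y": 1, "z": -19, "yaw": 0}, {"x": 0.5, "y": 1, "z": -19, "yaw": 0}]}}

```text
time: 21.8
ee_pos: [0.6422, 0.0672, 0.1182]
tcp_rot: [179.2, -0.0, 94.6]
wrist_force: [-0.3, -0.4, -6.2]
opening: 0.0256
```

Call:
{"op": "servo_tool", "data": {"steps": [{"x": 0, "y": 0, "z": -0.5, "yaw": 0}, {"x": 0, "y": 0, "z": -1, "yaw": 0}, {"x": 0, "y": 0, "z": -1.4, "yaw": 0}, {"x": 0, "y": 0, "z": -1.8, "yaw": 0}, {"x": 0, "y": 0, "z": -1.8, "yaw": 0}]}}

```text
time: 22.42
ee_pos: [0.6422, 0.0672, 0.1167]
tcp_rot: [179.2, -0.0, 94.6]
wrist_force: [0.3, -0.3, -3.9]
opening: 0.0257
```

Call:
{"op": "servo_tool", "data": {"steps": [{"x": 0, "y": 0, "z": -0.3, "yaw": 0}, {"x": 0, "y": 0, "z": -0.6, "yaw": 0}, {"x": 0, "y": 0, "z": -0.8, "yaw": 0}, {"x": 0, "y": 0, "z": -0.8, "yaw": 0}]}}

```text
time: 22.92
ee_pos: [0.6424, 0.0673, 0.1166]
tcp_rot: [179.2, -0.0, 94.6]
wrist_force: [-2.8, 0.5, 3.9]
opening: 0.0261
```

Call:
{"op": "servo_tool", "data": {"steps": [{"x": 0, "y": 0, "z": 0, "yaw": 0}, {"x": 0, "y": 0, "z": 0, "yaw": 0}, {"x": 0, "y": 0, "z": 0, "yaw": 0}], "grip": 50, "grip_force": 20}}

```text
time: 23.3
ee_pos: [0.6425, 0.0673, 0.1165]
tcp_rot: [179.2, -0.0, 94.6]
wrist_force: [0.6, -0.2, -0.1]
opening: 0.0502
```

Call:
{"op": "servo_tool", "data": {"steps": [{"x": 0, "y": 0, "z": 10, "yaw": 0}, {"x": 0, "y": 0, "z": 30, "yaw": 0}, {"x": 0, "y": 0, "z": 60, "yaw": 0}, {"x": 0, "y": 0, "z": 90, "yaw": 0}, {"x": 0, "y": -40, "z": 110, "yaw": 0}, {"x": -20, "y": -95, "z": 120, "yaw": 0}, {"x": -40, "y": -150, "z": 120, "yaw": 0}, {"x": -60, "y": -205, "z": 120, "yaw": 0}, {"x": -80, "y": -255, "z": 120, "yaw": 0}, {"x": -80, "y": -260, "z": 120, "yaw": 0}, {"x": -80, "y": -260, "z": 120, "yaw": 0}]}}

```text
time: 24.68
ee_pos: [0.5626, -0.193, 0.2371]
tcp_rot: [179.1, -0.0, 94.5]
wrist_force: [0.2, -0.4, -0.7]
opening: 0.05
```

Run:
```python
from h import *
o,p,d=snap('top','t15'); print(o['ee_pos'],o['wrist_force'],o['time'])
cv2.imwrite('pics/t15.png',cv2.resize(p[:,:,::-1],None,fx=1,fy=1))
cv2.imwrite('pics/t15c.png',cv2.resize(p[105:245,250:320,::-1],None,fx=4.2,fy=4.2,interpolation=cv2.INTER_CUBIC))
cv2.imwrite('pics/t15d.png',cv2.resize(p[150:215,260:310,::-1],None,fx=9,fy=9,interpolation=cv2.INTER_CUBIC))
snap('scene','s15')
```

```text
[ 0.56258922 -0.19295339  0.23709555] [ 0.20351433 -0.37109272 -0.72170955] 24.675
```

View pics/t15.png

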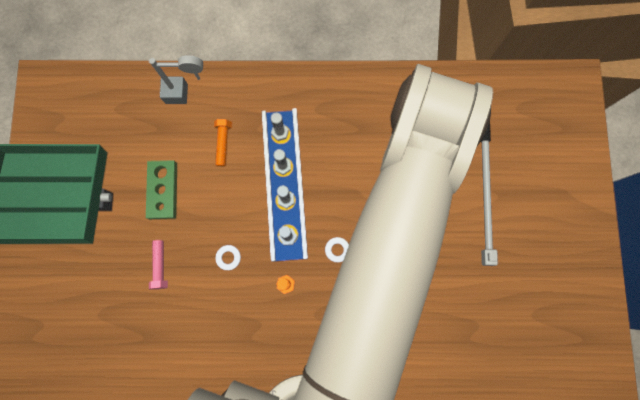

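View pics/t15d.png

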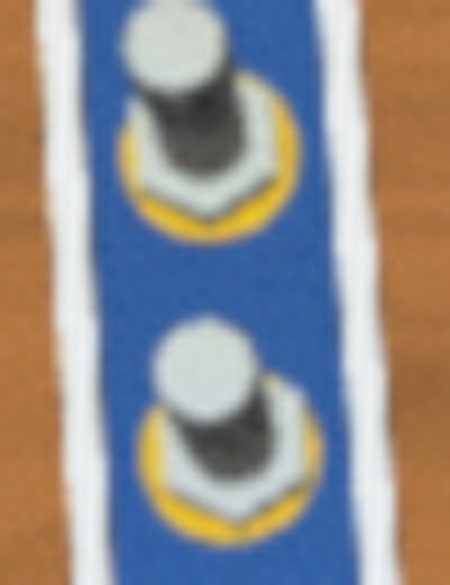

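View pics/s15.png

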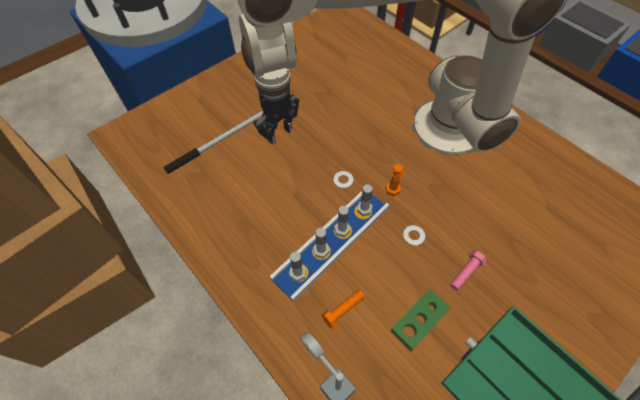

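Run:
```python
from h import *
px=lambda x,y:(260+x/9-.44,150+y/9-.44)
A=[px(175,48),px(207,370)]
print('tips',w('top',A,.13)[:,:2].round(4))
# hex lower corners top face, left/right lower side corners
print('far corner/sides',w('top',[px(208,207),px(140,176),px(275,172)],.027)[:,:2].round(4))
print('near corner/sides',w('top',[px(240,515),px(168,474),px(303,474)],.027)[:,:2].round(4))
C=camera_params('top');R=cv2.Rodrigues(C['rvec'])[0];print(-R.T@C['tvec'])
d=np.load('pics/t15.npz')['d'];P=cloud('top',d)
m=(P[...,2]>.115)&(P[...,2]<.14)&(abs(P[...,1]-.06)<.06)&(P[...,0]>.4)&(P[...,0]<.8)
n,l,st,ce=cv2.connectedComponentsWithStats(m.astype(np.uint8))
for i in range(1,n):
    if st[i,4]>20: print(st[i,4],w('top',[ce[i]],.13)[0].round(4))
```

```text
tips [[0.6432 0.0648]
 [0.5556 0.055 ]]
far corner/sides [[0.6242 0.0635]
 [0.6334 0.0833]
 [0.6346 0.0442]]
near corner/sides [[0.5339 0.053 ]
 [0.5458 0.0738]
 [0.5458 0.0352]]
[ 0.32800577 -0.0341098   1.27177401]
113 [0.7355 0.0743 0.13  ]
115 [0.6439 0.0656 0.13  ]
110 [0.553  0.0561 0.13  ]
117 [0.4565 0.0497 0.13  ]
```

Run:
```python
from h import *
for a,b in(('top0','t15'),('sc0','s15')):
    p=np.load(f'pics/{a}.npz')['p'].astype(int);q=np.load(f'pics/{b}.npz')['p'].astype(int)
    m=(abs(p-q).sum(2)>90).astype(np.uint8)
    n,l,st,ce=cv2.connectedComponentsWithStats(m)
    print(a,[tuple(s) for s in st[1:] if s[4]>6])
o=get_obs();print(o['time'],o['qd'].round(2))
```

```text
top0 [(np.int32(308), np.int32(64), np.int32(185), np.int32(336), np.int32(29190)), (np.int32(273), np.int32(149), np.int32(19), np.int32(27), np.int32(339)), (np.int32(327), np.int32(180), np.int32(47), np.int32(23), np.int32(503)), (np.int32(194), np.int32(182), np.int32(49), np.int32(18), np.int32(524)), (np.int32(277), np.int32(185), np.int32(18), np.int32(24), np.int32(324)), (np.int32(189), np.int32(346), np.int32(122), np.int32(54), np.int32(3099)), (np.int32(542), np.int32(356), np.int32(98), np.int32(44), np.int32(2613)), (np.int32(286), np.int32(393), np.int32(19), np.int32(7), np.int32(86))]
sc0 [(np.int32(238), np.int32(0), np.int32(94), np.int32(144), np.int32(5380)), (np.int32(335), np.int32(0), np.int32(20), np.int32(8), np.int32(109)), (np.int32(353), np.int32(0), np.int32(21), np.int32(7), np.int32(98)), (np.int32(374), np.int32(0), np.int32(4), np.int32(3), np.int32(8)), (np.int32(379), np.int32(0), np.int32(8), np.int32(5), np.int32(32)), (np.int32(387), np.int32(0), np.int32(12), np.int32(4), np.int32(35)), (np.int32(400), np.int32(0), np.int32(16), np.int32(3), n
[... 1246 characters left out ...]
5), np.int32(96), np.int32(105), np.int32(55), np.int32(2839)), (np.int32(456), np.int32(101), np.int32(13), np.int32(13), np.int32(45)), (np.int32(437), np.int32(116), np.int32(18), np.int32(10), np.int32(24)), (np.int32(472), np.int32(118), np.int32(4), np.int32(7), np.int32(11)), (np.int32(281), np.int32(186), np.int32(37), np.int32(26), np.int32(333)), (np.int32(339), np.int32(206), np.int32(7), np.int32(6), np.int32(24)), (np.int32(334), np.int32(209), np.int32(16), np.int32(28), np.int32(275)), (np.int32(313), np.int32(228), np.int32(17), np.int32(31), np.int32(319)), (np.int32(360), np.int32(256), np.int32(40), np.int32(39), np.int32(463))]
24.775 [ 0.6   0.12 -0.25  0.01 -0.05 -0.17]
```

The only changes in the images are the two bolts and the arm, so I'm handing in.

```bash
python3 -c "
from workcell import *
print(job_done())"
```

```text
the job is handed in; nothing more can be done
None
```

Both toppled bolts are now standing on their heads, threads up, one on each empty yellow mark: bolt_right on place_near and bolt_left on place_far. I handed the job in at about 25 s of the 64 s allowed.

- **Method:** I gripped each bolt lightly near its tip and swung it upright in an arc, with its head on the bench. I then let it stand, re-gripped it firmly and lowered it onto the lane in sub-millimetre steps. The wrist force at touchdown was 4–5 N upward, and the highest reading I saw during the job was about 9 N.
- **Centring:** in the final top picture the bolt on place_far is within about 1 mm of its mark's centre. The one on place_near is about 2 mm off, towards −y, and I left it there.
- **Other objects:** comparing before and after pictures, only the two bolts and the arm changed. The standing bolts, washers, thread checker and look-alikes are unmoved. The arm partly hid the breaker bar in the last top picture; the scene view shows no change there.
- **Disagreements:** the top and wrist cameras differed by about 3 mm in x on the marks, so I aimed between them. bolt_left was still leaning 6–8° when I let go of it on the bench, after sliding about 6 mm with the fingers. It settled upright without touching the lane.

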